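# Straighten the row of slide mailers

## Robot

A 7-joint arm with a two-finger parallel gripper is mounted at the origin on a cart in front of the work surface, level with it; the furniture and walls round the work are solid. World frame = base frame: x ahead of the robot, y to its left, z up, the work surface at z = 0. Lengths are in m, angles in rad, forces in N, time in s.
With the tool pointing down it reaches from about 0.4 to 0.85 m from the base axis. Payload 10.4 kg.
Tool frame: the origin (TCP) lies at the very end of the fingers, on their centre line; the grasp point (between the pads) lies 19 mm behind it (r.grip_point_offset is the distance from the TCP to the grasp point, in m); x points along the fingers, y is the direction in which the jaws open and shut, and the axes are right-handed (so a half turn about x gives the same grasp; the last joint's range is limited). The gripper opens to 85 mm and grips with 20 to 120 N. Pads are 22 mm wide; open, the fingers measure 114 mm over their backs; the gripper's body (76 mm by 85 mm) begins 54 mm behind the grasp point. The pads swing forward as they close: fully open they stand 13 mm farther back than shut.
Start: joints at [-1.357, 0.332, -0.065, 1.46, 0.022, 1.35, -0.088], TCP at [0.147, 0.608, 0.231] pointing down, gripper open.
Joint ranges: [-2.6, 2.6], [-0.5, 2.12], [-1.47, 1.34], [0.16, 2.42], [-1.27, 4.41], [0.06, 2.06], [-2.6, 2.6]. Speed limits (rad/s): [2.22, 2.22, 2.79, 2.79, 3.14, 3.14, 3.14].

## Interface

Orientations are given as a 3x3 rotation matrix whose columns are the frame's x, y, z axes.
In Python, from station import r, viewer, finish_job gives the robot as it stands. Calls block until the motion is done:
- r.goto(position, orientation): joint-space move of the TCP to a pose.
- r.servo_line(position, frame=None, feed=0.15, guard=None): straight line of the TCP; frame=None keeps the orientation; feed is the mean speed in m/s. With guard (N) it stops when the force on the tool has changed by that much, and returns True; else False.
- r.goto_joints(angles): joint-space move.
- r.grip(opening, force=None): finger opening in m; force is the grip in N (None keeps the last); returns when the fingers have stopped.
- r.pause(seconds).
- r.solve_ik(position, orientation): joint angles nearest the present ones, or None.
- r.observe(): the state.
- viewer.grab_frame(name): name is "scene" or "top" or "wrist"; returns a dict with "frame" (480x640x3 uint8, blue, green, red), "fov_y" (degrees; the focal length in pixels is half the picture's height over the tangent of half this angle, whatever the lens; pixels are square), "cx", "cy" (the principal point, pixels), "R" (3x3) and "t" (3): a world point X has camera coordinates R X + t. Camera axes: x right, y down, z forward; pixel columns grow to the right and rows downward; lengths in m; the calibration is good to about 2 mm. A picture is of the moment at which its call begins. There is no depth.
A pose or a line that the arm cannot do raises r.Unreachable and nothing moves.
- finish_job(): hands the job in, once; it reports no verdict.
The state is a dict: "clock": time; "joint_positions": joint angles; "joint_velocities": joint speeds; "joint_efforts": joint torques, N m; "eef_pos": TCP position; "orientation": TCP orientation; "force": force on the tool from outside, world axes, zero at the start; "ft_torque": the same for the moment, N m; "grip_width": finger opening in m.
Only numpy, scipy, OpenCV 4.12 (cv2) and the standard library are available. Lean on these libraries where they do the work, as an engineer would, in place of code of your own. Each camera call takes 0.05 s, during which the arm holds its last target.

## Task

Two of the four small closed slide boxes have been shoved out of their row, towards you. Slide them back along the worktop, without lifting them, into the gap between the two end boxes, so that all four lie in one straight, evenly spaced row, square with one another. Leave the two end boxes where they are.

Things in the scene. Friction and masses are not known exactly. Their poses are not given: they have to be found in the camera images.
- left_end_box: left (+y) end of the row: a plain closed teal slide box with a flat lid, 42 x 51 x 18 mm (the body is 38 mm wide along its own x; the rest is a small tab on the front, -x, edge), 120 g, loose on the worktop. Origin at the centre of its underside, z up, y along its 51 mm side. The row runs along its own y axis, from this box towards its -y. It stays where it is.
- right_end_box: right (-y) end of the row: an identical box, lying square with the left end box, 270 mm from it centre to centre. It stays where it is. A fixed microscope, 0.36 m tall, stands left of the row (from 0.40 to 0.71 m ahead of the robot's base, right edge at y = -0.14 m): keep the arm clear of it.
- stray_box_1: an identical box that lies askew (up to 30 degrees) on the worktop on the robot's side of the row, 70 to 190 mm from its line. Origin at the centre of its underside, z up, x across its 38 mm width, y along its 51 mm side. It can be pinched across the 38 mm width from above; it belongs in the row, at either of the two places one third and two thirds of the way between the end boxes.
- stray_box_2: a second stray box, identical to stray_box_1 and also on the robot's side of the row; it belongs at the other of the two places. A larger flat teal box with a clear lid and compartments (65 x 86 x 30 mm) that lies nearby does not belong to the row.
Things that resemble listed ones, but are neither listed nor needed, are in the scene too. Leave any brown look-alike of the stray_box_1 alone.

How it is judged:
At the end, for the whole second after the job is handed in: The stray boxes lie flat and still, one at each place a third and two thirds of the way between the end boxes, within 15 mm along and across the row (left end box's frame), square with it within 12 degrees; end boxes within 15 mm of their start and square within 12 degrees (((x of stray_box_1 in the frame of left_end_box between -0.015 and 0.015 m and y of stray_box_1 in the frame of left_end_box between -0.105 and -0.075 m and x of stray_box_2 in the frame of left_end_box between -0.015 and 0.015 m and y of stray_box_2 in the frame of left_end_box between -0.195 and -0.165 m) or (x of stray_box_1 in the frame of left_end_box between -0.015 and 0.015 m and y of stray_box_1 in the frame of left_end_box between -0.195 and -0.165 m and x of stray_box_2 in the frame of left_end_box between -0.015 and 0.015 m and y of stray_box_2 in the frame of left_end_box between -0.105 and -0.075 m)) and angle between the y axis of each of stray_box_1, stray_box_2, right_end_box and the y axis of left_end_box, either way round below 0.21 rad and height (world z) of each of stray_box_1, stray_box_2 below 0.008 m and angle between each of stray_box_1, stray_box_2's own z axis and vertical below 0.1 rad and linear speed of each of stray_box_1, stray_box_2 below 0.01 m/s and distance of each of left_end_box, right_end_box from where it was at the start of the episode below 0.015 m); the robot touches nothing.
It fails at once if a stray box is lifted more than 20 mm off the worktop (height (world z) of any of stray_box_1, stray_box_2 above 0.02 m).
It fails at once if an end box is moved more than 15 mm (distance of any of left_end_box, right_end_box from where it was at the start of the episode above 0.015 m).
It also fails if it takes over 53 s, if anything falls off the work surface, if the arm or the gripper's body presses on something with over 40 N, if the wrist force passes 120 N, or if a joint passes its speed limit or range.

## Working session

There is one attempt and no reset: what is moved stays moved. The work goes in short steps, each a Python script; the robot and the scene stay as the last script left them, time stands still between calls to the robot, and variables do not carry over. Pictures are saved under pics/ and viewed, and the job is handed in when it is done.

```bash
ls; mkdir -p pics
python3 - <<'E'
from station import r, viewer
import cv2
for n in ["scene","top","wrist"]:
    f=viewer.grab_frame(n); cv2.imwrite(f"pics/{n}0.png",f["frame"]); print(n,f["fov_y"],f["cx"],f["cy"],f["R"],f["t"])
o=r.observe();print(o["clock"],o["eef_pos"],o["orientation"])
E
```

```text
pics
scene 51.62104688992456 319.7934835018865 240.03279905152348 [[ 0.53109254 -0.84720802 -0.01338959]
 [-0.43601883 -0.25971098 -0.8616483 ]
 [ 0.72651793  0.46345309 -0.50732921]] [-0.64084991  0.16545934  0.66662231]
top 50.314462113007494 320.1287349157587 241.42320614072713 [[ 0.0496068  -0.99876167  0.00378   ]
 [-0.9786228  -0.04936215 -0.19965166]
 [ 0.19959101  0.00620488 -0.97985965]] [-0.43947995  0.51678235  0.94646176]
wrist 58.55636014982931 324.1836650337569 238.23305634387978 [[ 2.34747371e-01  9.72055957e-01 -9.42232630e-04]
 [ 9.30927103e-01 -2.24535740e-01  2.88025052e-01]
 [ 2.79764903e-01 -6.84902738e-02 -9.57622411e-01]] [-0.62365508 -0.03761163  0.37882581]
0.15 [0.14655009 0.60728886 0.23071968] [[-2.07955036e-04  2.34561517e-01  9.72101256e-01]
 [-1.03151395e-03  9.72100709e-01 -2.34561605e-01]
 [-9.99999446e-01 -1.05151427e-03  3.98002383e-05]]
```

View pics/scene0.png

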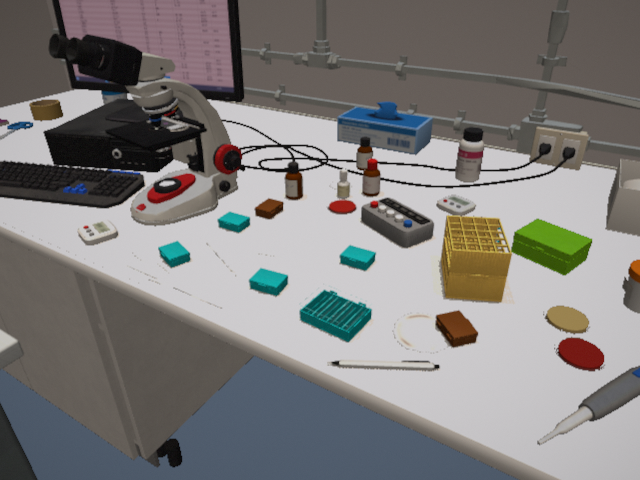

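View pics/top0.png

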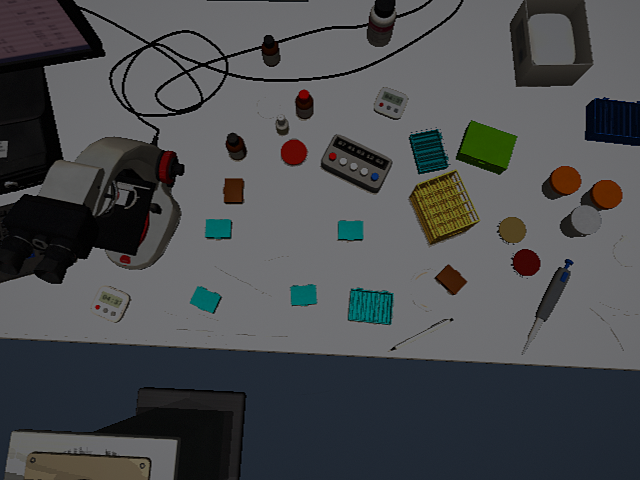

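The top view shows four small teal boxes. The row ends are at (218,229) and (350,230), and the strays are at (206,299) and (303,295). The larger compartment box at (370,306) and the brown boxes at (233,190) and (450,279) don't belong to the row. Next I'll locate the four boxes and enlarge that area.

```bash
cat > h.py <<'E'
import numpy as np, cv2
def ray(f,px,z):
    h=f["frame"].shape[0]; fl=h/2/np.tan(np.radians(f["fov_y"])/2)
    px=np.atleast_2d(px).astype(float)
    d=np.c_[(px[:,0]-f["cx"])/fl,(px[:,1]-f["cy"])/fl,np.ones(len(px))]
    R=np.array(f["R"]);t=np.array(f["t"]); c=-R.T@t; w=d@R
    return (c+w*((z-c[2])/w[:,2])[:,None])[:,:2]
def boxes(f,z=0.018,amin=150,amax=2000):
    hsv=cv2.cvtColor(f["frame"],cv2.COLOR_BGR2HSV)
    m=cv2.inRange(hsv,(84,120,60),(98,255,255))
    cs,_=cv2.findContours(m,cv2.RETR_EXTERNAL,cv2.CHAIN_APPROX_NONE)
    out=[]
    for c in cs:
        a=cv2.contourArea(c)
        if not amin<a<amax: continue
        w=ray(f,c[:,0,:],z)
        rc=cv2.minAreaRect((w*1000).astype(np.float32))
        M=cv2.moments(c); cm=(M['m10']/M['m00'],M['m01']/M['m00'])
        B=cv2.boxPoints(rc)/1000; e1=B[1]-B[0]; e2=B[2]-B[1]
        L=e1 if np.linalg.norm(e1)>np.linalg.norm(e2) else e2
        if L[1]<0:L=-L
        out.append(dict(px=np.round(cm),a=a,c=np.array(rc[0])/1000,size=np.round(sorted(rc[1]),1),ang=np.degrees(np.arctan2(-L[0],L[1])),cm=ray(f,cm,z)[0]))
    return out
E
python3 - <<'E'
from station import r, viewer
from h import *
for n in ["top","scene"]:
  f=viewer.grab_frame(n)
  for b in boxes(f): print(n,b)
  if n=="top": cv2.imwrite("pics/crop1.png",cv2.resize(f["frame"][205:335,180:405],None,fx=3.5,fy=3.5,interpolation=cv2.INTER_CUBIC))
E
```

```text
top {'px': array([369., 307.]), 'a': 1125.5, 'c': array([ 0.42094568, -0.51635272]), 'size': array([63.8, 81.3]), 'ang': np.float32(-2.3070812), 'cm': array([ 0.4179453, -0.5166902])}
top {'px': array([205., 299.]), 'a': 459.5, 'c': array([ 0.41711725, -0.19087514]), 'size': array([40.6, 50.4]), 'ang': np.float32(-21.52722), 'cm': array([ 0.41724075, -0.19072206])}
top {'px': array([303., 295.]), 'a': 448.5, 'c': array([ 0.43554376, -0.38450198]), 'size': array([41.1, 49.9]), 'ang': np.float32(7.0306234), 'cm': array([ 0.43573282, -0.38466496])}
top {'px': array([350., 230.]), 'a': 414.5, 'c': array([ 0.57205933, -0.47251434]), 'size': array([37.6, 49.3]), 'ang': np.float32(2.888479), 'cm': array([ 0.57269252, -0.47242053])}
top {'px': array([218., 228.]), 'a': 415.0, 'c': array([ 0.56159271, -0.20326384]), 'size': array([39.7, 50.7]), 'ang': np.float32(2.8975484), 'cm': array([ 0.56287215, -0.20317719])}
scene {'px': array([268., 281.]), 'a': 644.0, 'c': array([ 0.42809164, -0.39207858]), 'size': array([53.9, 60.1]), 'ang': np.float32(6.910374), 'cm': array([ 0.4273229, -0.3926236])}
scene {'px': array([357., 257.]), 'a': 530.0, 'c': array([ 0.56256158, -0.47901526]), 'size': array([57.3, 57.4]), 'ang': np.float32(2.2488844), 'cm': array([ 0.56195677, -0.47963639])}
scene {'px': array([174., 254.]), 'a': 479.5, 'c': array([ 0.41026917, -0.20071373]), 'size': array([41.9, 74.5]), 'ang': np.float32(-21.050877), 'cm': array([ 0.4096566 , -0.20167831])}
scene {'px': array([234., 222.]), 'a': 389.5, 'c': array([ 0.55333923, -0.21284341]), 'size': array([56.6, 68.2]), 'ang': np.float32(1.9216608), 'cm': array([ 0.55269023, -0.21373293])}
```

View pics/crop1.png

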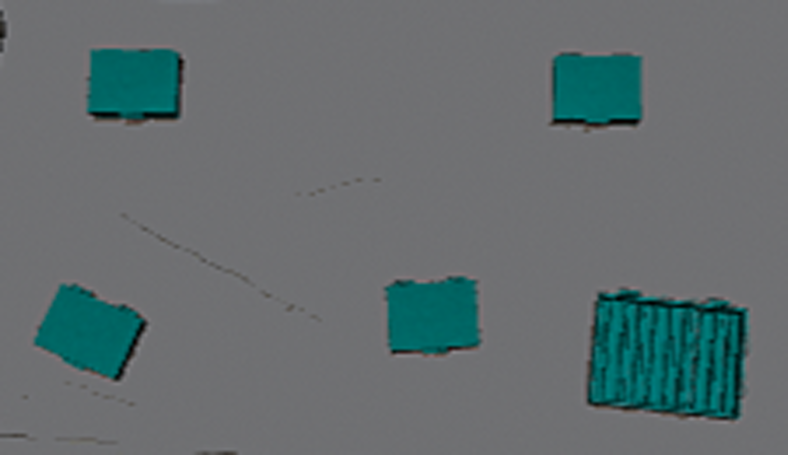

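The enlarged crop confirms them. Two plain teal boxes lie square at the row ends, and the strays are at (206,299), about -21°, and (303,295), about +7°. The slotted large box is not one of them. Stray A is close to the microscope, so I'll check the free space and inverse kinematics next.

```bash
cat >> h.py <<'E'
def proj(f,P):
    h=f["frame"].shape[0]; fl=h/2/np.tan(np.radians(f["fov_y"])/2)
    c=np.atleast_2d(P)@np.array(f["R"]).T+np.array(f["t"])
    return np.c_[f["cx"]+fl*c[:,0]/c[:,2],f["cy"]+fl*c[:,1]/c[:,2]]
def ori(a,jaw='x',flip=1):
    "a deg: box yaw. tool y along box x or box y"
    a=np.radians(a); bx=np.array([np.cos(a),np.sin(a),0]);by=np.array([-np.sin(a),np.cos(a),0])
    X=np.array([0,0,-1.]); Y=flip*(bx if jaw=='x' else by); return np.c_[X,Y,np.cross(X,Y)]
E
python3 - <<'E'
from station import r, viewer
from h import *
for n,crop in [("top",(150,340,60,260)),("scene",(120,300,80,280))]:
  f=viewer.grab_frame(n); im=cv2.resize(f["frame"],None,fx=3,fy=3,interpolation=cv2.INTER_CUBIC)
  for x in (.40,.44,.48):
    for y in (-.14,-.11):
      p=[(proj(f,[x,y,z])[0]*3).astype(int) for z in (.01,.08,.15,.25)]
      for a,b,c in zip(p[:-1],p[1:],[(0,255,0),(0,255,255),(0,0,255)]): cv2.line(im,tuple(map(int,a)),tuple(map(int,b)),c,2)
  y0,y1,x0,x1=[3*v for v in crop]; cv2.imwrite(f"pics/hull_{n}.png",im[y0:y1,x0:x1])
for nm,p,a in [("A",(.417,-.191),-21.5),("At",(.566,-.293),2),("B",(.4355,-.3845),7),("Bt",(.569,-.3827),2)]:
  for jaw in 'xy':
    for fl in (1,-1):
      for z in (.004,.1):
        q=r.solve_ik([*p,z],ori(a,jaw,fl)); print(nm,jaw,fl,z,None if q is None else np.round(q,2))
for p in ([.1,.43,.5],[.38,-.2,.5],[.4,-.25,.45]):
    print(p,np.round(r.solve_ik(p,ori(np.degrees(np.arctan2(p[1],p[0])))),2))
E
```

```text
A x 1 0.004 [-0.34  0.31  0.75  2.14 -0.29  0.79  0.22]
A x 1 0.1 [-0.37  0.09  0.74  2.07 -0.07  1.    0.03]
A x -1 0.004 [ 1.4   0.59 -1.24  2.06  0.69  0.99  2.57]
A x -1 0.1 None
A y 1 0.004 [-0.59  0.43  1.06  2.15 -0.51  0.84  1.98]
A y 1 0.1 [-0.87  0.22  1.32  2.08 -0.25  1.02  1.78]
A y -1 0.004 [-0.52  0.38  0.96  2.15 -0.43  0.82 -1.23]
A y -1 0.1 [-0.77  0.15  1.19  2.08 -0.17  1.01 -1.44]
At x 1 0.004 [-0.18  0.72  0.81  1.67 -0.6   1.01  0.87]
At x 1 0.1 [-0.26  0.63  0.93  1.62 -0.54  1.17  0.83]
At x -1 0.004 [-0.37  0.94  1.15  1.68 -0.93  1.17 -2.07]
At x -1 0.1 [-0.37  0.76  1.16  1.62 -0.73  1.25 -2.18]
At y 1 0.004 [-0.2   0.73  0.83  1.67 -0.62  1.02  2.45]
At y 1 0.1 [-0.26  0.62  0.92  1.62 -0.53  1.17  2.39]
At y -1 0.004 [-0.09  0.66  0.66  1.67 -0.47  0.98 -0.79]
At y -1 0.1 [-0.24  0.61  0.9   1.61 -0.51  1.17 -0.76]
B x 1 0.004 [-0.16  0.77  1.08  1.84 -0.79  1.04  1.36]
B x 1 0.1 [-0.1   0.5   0.95  1.77 -0.45  1.11  1.12]
B x -1 0.004 [-0.2   0.83  1.15  1.84 -0.87  1.09 -1.73]
B x -1 0.1 [-0.22  0.62  1.16  1.78 -0.62  1.17 -1.89]
B y 1 0.004 [ 0.86  0.48 -0.26  1.78  0.16  0.9   2.22]
B y 1 0.1 [ 0.86  0.36 -0.26  1.72  0.1   1.08  2.26]
B y -1 0.004 [-0.15  0.75  1.06  1.84 -0.77  1.03 -0.22]
B y -1 0.1 [-0.22  0.62  1.16  1.78 -0.62  1.17 -0.32]
Bt x 1 0.004 [-0.18  1.02  1.15  1.53 -0.97  1.23  1.16]
Bt x 1 0.1 [-0.18  0.87  1.15  1.47 -0.8   1.32  1.08]
Bt x -1 0.004 [-0.18  1.02  1.15  1.53 -0.97  1.23 -1.98]
Bt x -1 0.1 [-0.18  0.87  1.15  1.47 -0.8   1.32 -2.07]
Bt y 1 0.004 [-0.01  0.81  0.79  1.53 -0.63  1.08  2.54]
Bt y 1 0.1 [-0.07  0.73  0.9   1.47 -0.59  1.23  2.52]
Bt y -1 0.004 [-0.18  1.02  1.15  1.53 -0.97  1.23 -0.41]
Bt y -1 0.1 [ 0.04  0.65  0.71  1.46 -0.44  1.19 -0.72]
[0.1, 0.43, 0.5] [-1.36 -0.07 -0.08  1.35 -0.01  1.85 -0.1 ]
[0.38, -0.2, 0.5] [-0.37 -0.17  0.62  1.41  0.11  1.87 -0.21]
[0.4, -0.25, 0.45] [-1.02 -0.37  1.12  1.46  0.34  1.83 -0.39]
```

View pics/hull_top.png

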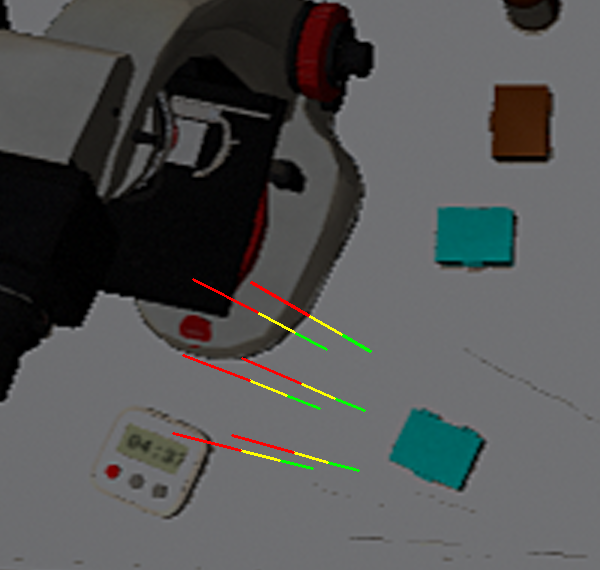

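View pics/hull_scene.png

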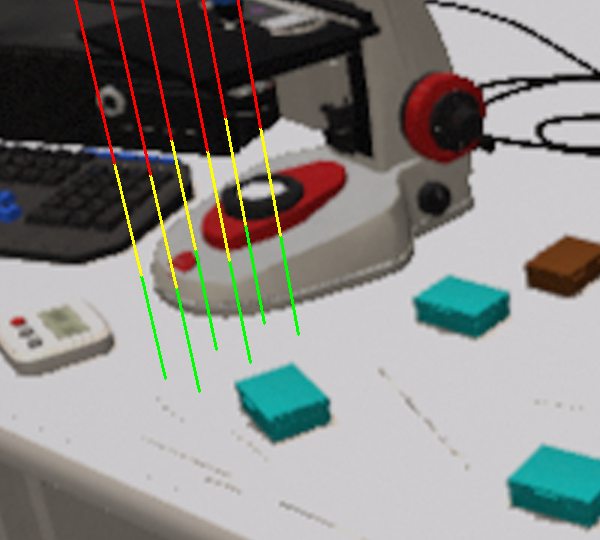

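Projected into both views, the space above stray A is clear of the real microscope at gripper height. I'll pinch across the 51 mm side with the wrist camera facing the robot. First I'll make a high transit around the microscope.

Run:
```python
from station import r, viewer
from h import *
r.goto_joints([-1.36,-.07,-.08,1.35,0,1.85,-.1])
r.goto_joints([0.45,-.07,-.05,1.35,0,1.85,1.9])
r.grip(0.068,force=25)
o=r.observe();print(o["clock"],o["eef_pos"],o["orientation"],o["force"],o["grip_width"])
for nm,p,a in [("A",(.417,-.191),-21.5),("At",(.566,-.293),2),("B",(.4355,-.3845),7),("Bt",(.569,-.3827),2)]:
    for jaw,fl in (('y',1),('y',-1),('x',1)):
      for z in (.004,.12):
        q=r.solve_ik([*p,z],ori(a,jaw,fl)); print(nm,jaw,fl,z,None if q is None else np.round(q,2))
```

```text
4.4167 [ 0.38883339 -0.21279493  0.50312954] [[ 0.00921119  0.07042334  0.99747467]
 [-0.00767001  0.99749262 -0.07035377]
 [-0.99992816 -0.0070026   0.00972824]] [ 0.17486348  0.63866064 -0.25248636] 0.06834919423657254
A y 1 0.004 [ 0.44  0.25 -0.12  2.1   0.04  0.79  1.49]
A y 1 0.12 [ 0.45  0.07 -0.12  2.01  0.01  1.05  1.52]
A y -1 0.004 [-0.67  0.52  1.17  2.15 -0.63  0.88 -1.06]
A y -1 0.12 [-0.78  0.08  1.18  2.06 -0.08  1.05 -1.51]
A x 1 0.004 [ 0.51  0.26 -0.2   2.1   0.07  0.79 -0.1 ]
A x 1 0.12 [ 0.52  0.08 -0.2   2.01  0.02  1.05 -0.06]
At y 1 0.004 [ 0.44  0.57 -0.04  1.64  0.03  0.94  1.99]
At y 1 0.12 [ 0.43  0.44 -0.04  1.56  0.02  1.15  2.  ]
At y -1 0.004 [ 0.39  0.57  0.02  1.64 -0.02  0.94 -1.12]
At y -1 0.12 [ 0.39  0.44  0.02  1.56 -0.01  1.15 -1.12]
At x 1 0.004 [ 0.46  0.57 -0.07  1.63  0.05  0.94  0.41]
At x 1 0.12 [ 0.46  0.44 -0.06  1.56  0.03  1.15  0.42]
B y 1 0.004 [ 0.56  0.47  0.11  1.8  -0.06  0.88  2.39]
B y 1 0.12 [ 0.55  0.32  0.11  1.72 -0.04  1.1   2.37]
B y -1 0.004 [ 0.59  0.47  0.07  1.8  -0.04  0.88 -0.77]
B y -1 0.12 [ 0.59  0.32  0.06  1.72 -0.02  1.1  -0.79]
B x 1 0.004 [ 0.61  0.47  0.04  1.8  -0.03  0.88  0.79]
B x 1 0.12 [ 0.6   0.32  0.05  1.72 -0.02  1.1   0.78]
Bt y 1 0.004 [ 0.5   0.65  0.04  1.49 -0.03  0.99  2.15]
Bt y 1 0.12 [ 0.49  0.54  0.04  1.42 -0.02  1.19  2.15]
Bt y -1 0.004 [ 0.44  0.66  0.12  1.5  -0.09  0.99 -0.95]
Bt y -1 0.12 [ 0.44  0.54  0.12  1.42 -0.06  1.19 -0.97]
Bt x 1 0.004 [ 0.52  0.65  0.01  1.49 -0.    0.99  0.56]
Bt x 1 0.12 [ 0.51  0.54  0.02  1.41 -0.01  1.19  0.57]
```

Run:
```python
from station import r, viewer
from h import *
O=ori(-21.5,'y',1)
r.goto([.417,-.191,.12],O)
f=viewer.grab_frame("wrist"); cv2.imwrite("pics/w1.png",f["frame"])
for b in boxes(f,amin=1500,amax=200000): print(b)
print("guard",r.servo_line([.417,-.191,.004],guard=10,feed=.08))
o=r.observe();print(o["clock"],o["eef_pos"],o["force"])
f=viewer.grab_frame("scene"); cv2.imwrite("pics/s1.png",f["frame"])
```

```text
{'px': array([386., 422.]), 'a': 2755.0, 'c': array([ 0.55907971, -0.20426337]), 'size': array([40.2, 50.8]), 'ang': np.float32(1.0960416), 'cm': array([ 0.55752431, -0.20176404])}
{'px': array([ 60., 357.]), 'a': 3179.0, 'c': array([ 0.4334971 , -0.38466809]), 'size': array([39.4, 52.3]), 'ang': np.float32(6.456552), 'cm': array([ 0.43094584, -0.3831168 ])}
{'px': array([324., 232.]), 'a': 4850.5, 'c': array([ 0.41496432, -0.19148672]), 'size': array([39. , 49.7]), 'ang': np.float32(-20.242113), 'cm': array([ 0.41530015, -0.19147593])}
guard False
7.5 [ 0.41732965 -0.19112739  0.00441915] [ 1.31763959 -0.16400764 -0.45840037]
```

View pics/w1.png

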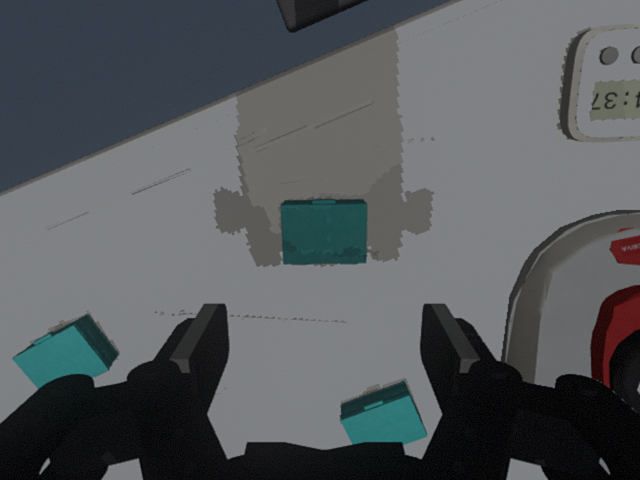

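View pics/s1.png

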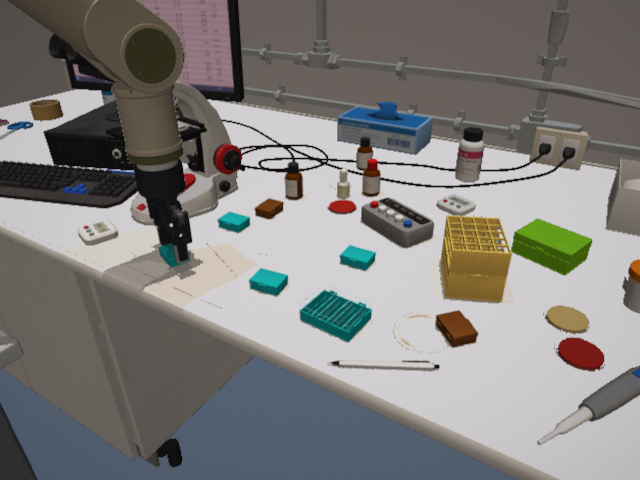

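The wrist view shows stray A centred between the jaws at (324,232), and its position agrees with the top view to about 2 mm. In the scene view the fingers straddle it at (175,250). I'll grip it and slide it.

Run:
```python
from station import r, viewer
from h import *
r.grip(0.0,force=25)
o=r.observe();print(o["clock"],o["grip_width"],o["force"],o["eef_pos"])
print(r.servo_line([.485,-.290,.004],frame=ori(2,'y',1),feed=.07,guard=25))
print(r.servo_line([.566,-.293,.004],feed=.07,guard=25))
o=r.observe();print(o["clock"],o["grip_width"],o["force"],o["eef_pos"])
r.grip(0.066)
r.servo_line([.566,-.293,.10],feed=.12)
f=viewer.grab_frame("wrist"); cv2.imwrite("pics/w2.png",f["frame"])
for b in boxes(f,amin=1500,amax=200000): print("w",b)
r.goto([.4355,-.3845,.10],ori(6.7,'y',1))
f=viewer.grab_frame("top"); cv2.imwrite("pics/t2.png",f["frame"])
for b in boxes(f): print("t",b)
f=viewer.grab_frame("wrist"); cv2.imwrite("pics/w3.png",f["frame"])
for b in boxes(f,amin=1500,amax=200000): print("w",b)
print(r.observe()["clock"])
```

```text
7.8333 0.05078239073165761 [-1.3016042   1.49855486  6.48879703] [ 0.41724183 -0.1911127   0.00437459]
False
False
11.0083 0.05044218689802479 [-3.34313257  0.04799231  6.74110142] [ 0.56592581 -0.29340675  0.00446651]
w {'px': array([ 21., 249.]), 'a': 2629.5, 'c': array([ 0.57116876, -0.45924658]), 'size': array([27.4, 39.3]), 'ang': np.float32(84.91484), 'cm': array([ 0.57148574, -0.45998968])}
w {'px': array([323., 246.]), 'a': 5658.0, 'c': array([ 0.56371332, -0.29430649]), 'size': array([39.1, 50. ]), 'ang': np.float32(2.4254801), 'cm': array([ 0.56379235, -0.29423804])}
w {'px': array([486., 246.]), 'a': 5828.0, 'c': array([ 0.56039734, -0.20519742]), 'size': array([39.6, 50.7]), 'ang': np.float32(2.1603963), 'cm': array([ 0.5606729 , -0.20496785])}
w {'px': array([135.,   9.]), 'a': 1844.5, 'c': array([ 0.45094229, -0.38401071]), 'size': array([ 9.3, 50.8]), 'ang': np.float32(2.0031235), 'cm': array([ 0.45008265, -0.38627787])}
t {'px': array([370., 307.]), 'a': 1112.0, 'c': array([ 0.42094568, -0.51635272]), 'size': array([63.8, 81.3]), 'ang': np.float32(-2.3070812), 'cm': array([ 0.41780264, -0.51712059])}
t {'px': array([350., 230.]), 'a': 414.5, 'c': array([ 0.57205933, -0.47251434]), 'size': array([37.6, 49.3]), 'ang': np.float32(2.888479), 'cm': array([ 0.57269252, -0.47242053])}
t {'px': array([218., 228.]), 'a': 416.5, 'c': array([ 0.56159271, -0.20326384]), 'size': array([39.7, 50.7]), 'ang': np.float32(2.8975484), 'cm': array([ 0.56280606, -0.20319966])}
w {'px': array([322., 244.]), 'a': 5701.0, 'c': array([ 0.43340634, -0.38634586]), 'size': array([39.1, 50. ]), 'ang': np.float32(6.728213), 'cm': array([ 0.43380629, -0.38617694])}
w {'px': array([ 89., 184.]), 'a': 3941.5, 'c': array([ 0.41940933, -0.51725031]), 'size': array([62. , 78.8]), 'ang': np.float32(-3.3428605), 'cm': array([ 0.41550992, -0.51171615])}
13.0917
```

View pics/t2.png

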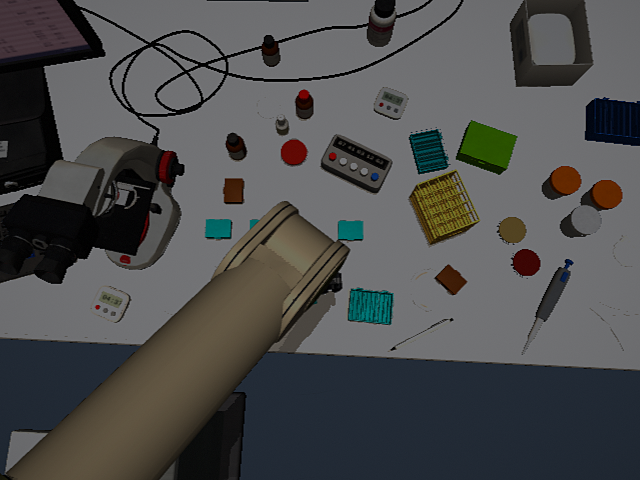

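View pics/w3.png

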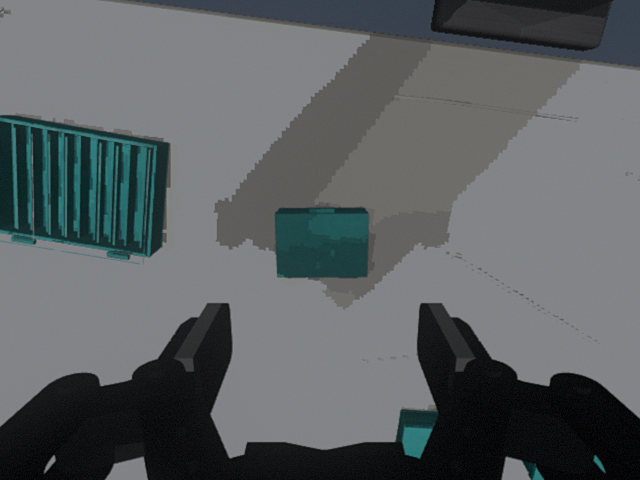

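The wrist view puts A 89 mm along from the left end box and square with it. B is centred at (322,244). The end boxes haven't moved in the top view. Now I'll slide B.

Run:
```python
from station import r, viewer
from h import *
print(r.servo_line([.4355,-.3850,.004],feed=.08,guard=10))
r.grip(0.0,force=25)
o=r.observe();print(o["clock"],o["grip_width"],o["force"])
print(r.servo_line([.500,-.3832,.004],frame=ori(2,'y',1),feed=.07,guard=25))
print(r.servo_line([.569,-.3830,.004],feed=.07,guard=25))
r.grip(0.066)
r.servo_line([.569,-.383,.12],feed=.12)
f=viewer.grab_frame("wrist"); cv2.imwrite("pics/w4.png",f["frame"])
for b in boxes(f,amin=1500,amax=200000): print("w",b)
r.goto([.40,-.30,.45],ori(2,'y',1))
r.goto_joints([1.0,-.07,-.05,1.35,0,1.85,1.9])
f=viewer.grab_frame("top"); cv2.imwrite("pics/t3.png",f["frame"])
bs=[b for b in boxes(f) if b['a']<700]
bs.sort(key=lambda b:-b['c'][1]); L=bs[0]['cm'];d=bs[-1]['cm']-L;n=np.linalg.norm(d);d/=n
for b in bs: v=b['cm']-L; print("t",b['px'],b['cm'],b['size'],b['ang'],v@d, v[0]*-d[1]+v[1]*d[0])
print(r.observe()["clock"])
```

```text
False
14.7167 0.05053702521740157 [-1.97869854  0.73102058  6.51022362]
False
False
w {'px': array([323., 236.]), 'a': 4895.0, 'c': array([ 0.5671593 , -0.38444635]), 'size': array([38.9, 50. ]), 'ang': np.float32(1.9663473), 'cm': array([ 0.56718657, -0.38437234])}
w {'px': array([172., 237.]), 'a': 5040.0, 'c': array([ 0.57056415, -0.47389349]), 'size': array([39.5, 50.6]), 'ang': np.float32(1.9775145), 'cm': array([ 0.57078193, -0.47388211])}
w {'px': array([611., 237.]), 'a': 3447.0, 'c': array([ 0.56141418, -0.2129382 ]), 'size': array([37.3, 40.3]), 'ang': np.float32(-83.68065), 'cm': array([ 0.56152473, -0.21349994])}
w {'px': array([474., 236.]), 'a': 5013.0, 'c': array([ 0.563776  , -0.29471768]), 'size': array([39.5, 50.6]), 'ang': np.float32(1.9819566), 'cm': array([ 0.5640627 , -0.29473844])}
t [218. 228.] [ 0.56287215 -0.20317719] [39.7 50.7] 2.8975484 0.0 0.0
t [262. 229.] [ 0.56580118 -0.29339916] [37.6 49.6] 2.8971925 0.09026877456318248 -0.0003614861561613337
t [306. 229.] [ 0.56972981 -0.38302375] [39.6 49. ] 2.8971174 0.17997700349076817 0.00029774920214834313
t [350. 230.] [ 0.57269252 -0.47242053] [37.6 49.3] 2.888479 0.2694223749753599 0.0
20.6917
```

View pics/t3.png

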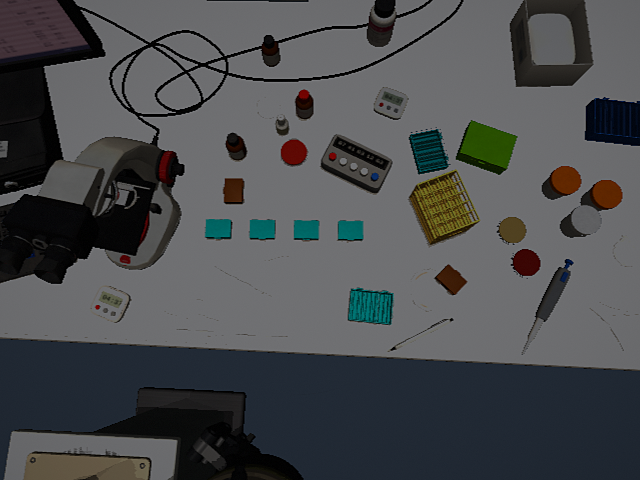

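The top view shows all four boxes in one even row at columns 218, 262, 306 and 350, rows 228–230. The arm is clear of them.

```bash
python3 -c "
from station import finish_job
print(finish_job())"
```

```text
the job is handed in; nothing more can be done
None
```

Both stray boxes are back in the gap, and I handed the job in; it reports no verdict. I pinched each box across its 51 mm side and slid it along the worktop. The clock was at about 20.7 s of the 53 s just before I handed in.

- **Row position:** in the last top view the strays lie 90.3 mm and 180.0 mm along the 269.4 mm between the end boxes. They are less than 0.5 mm off the row line.
- **Squareness:** both strays measured within about 0.5° of an end box in the wrist views, and the top view agrees.
- **End boxes:** they measured the same in the top view before and after, so I saw no movement.
- **Disagreements:** the wrist and top cameras differed by about 2 mm in absolute position, which matches the stated calibration. The top view read the row's angle as 2.9° from the box edges, but 2.0° from the box centres and the wrist camera. No check failed.

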